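# Lamp aside, blank into the bench hook, lamp back

### The arm

A 6-joint arm with a two-finger parallel gripper is mounted at the origin on the work surface. World frame = base frame: x ahead of the robot, y to its left, z up, the work surface at z = 0. Lengths are in m, angles in rad, forces in N, time in s.
With the tool pointing down it reaches from about 0.35 to 0.925 m from the base axis. Payload 6.4 kg.
Tool frame: the origin (TCP) lies midway between the tips of the shut fingers; the grasp point (between the pads) lies 19 mm behind it; z points along the fingers, y is the line along which they close (so a half turn about z gives the same grasp; the last joint's range is limited). The gripper opens to 94 mm and grips with 3 to 60 N. Pads are 16 mm wide; open, the fingers measure 119 mm over their backs; the gripper's body (75 mm by 177 mm) begins 78 mm behind the grasp point.
Start: joints at [-1.416, 0.245, 1.558, -0, 1.339, -0.174], TCP at [0.21, -0.615, 0.205] pointing down, gripper open.
Joint ranges: [-3.13, 3.13], [-1.02, 2.26], [0.13, 2.54], [-0.95, 4.09], [0.21, 2.88], [-2.74, 2.74]. Speed limits (rad/s): [2.57, 2.57, 3.14, 3.14, 3.14, 3.14].

### API

Orientations are given as a unit quaternion [w, x, y, z].
In Python, from rig import observe, imaging, ticket gives the robot as it stands. The module is installed in compiled form; this text tells all that it offers.
- The arm moves only by the tool servo_tool, never from a script. Its argument "commands" is a list of rows, each a list of 5 numbers: the finger opening in mm, from 0 to 94, then the shift along the tool's x, y, z in mm, then the turn about the tool's z in rad. In form: [[hand, dx, dy, dz, twist], ...]. A call has 1 to 20 rows; each row is the pose to reach, as a shift and turn from the pose commanded when the call began, along the tool's axes at that moment; what a row does not reach only later rows make up. A row lasts 1/10 s, in which the tool goes at most 50 mm and 8.59 degrees, less where a joint would pass 70% of its speed; a pose out of reach is approached as far as the arm can. A call with a gripper value outside its range is refused whole. The fingers move at their own pace and stop on an object; "squeeze" is the grip in N (left out, the last holds). Time passes only in rows, so rows that repeat a pose let the fingers close. It gives the time, the measured TCP pose, the force, the opening and the grip force at its end, in the units of the state.
- observe(): the state, without advancing time (a new reading comes with each control period).
- imaging.get_image(name): name is "side" or "top"; returns a dict with "pixels" (420x560x3 uint8, red, green, blue), "intrinsics" (3x3 intrinsics, pixels), "view" (4x4, takes a point from world to camera coordinates). Camera axes: x right, y up, looking along -z (the intrinsics and any distortion apply to the point x, -y, -z); pixel columns grow to the right and rows downward; lengths in m; the calibration is good to about 2 mm. A picture is of the moment at which its call begins. There is no depth.
- ticket.hand_in(): hands the job in; it is judged then, once.
The state is a dict: "time": time; "joints": joint angles; "joint_velocities": joint speeds; "joint_torque": joint torques, N m; "tcp_pos": TCP position; "orientation": TCP orientation; "force": force on the tool from outside, world axes, zero at the start; "moment": the same for the moment, N m; "width": finger opening in m; "finger_force": force on a finger pad.
Only numpy, scipy, OpenCV 4.12 (cv2) and the standard library are available. Lean on these libraries where they do the work, as an engineer would, in place of code of your own. Each camera call takes 0.05 s, during which the arm holds its last target. There are 200 camera calls.

### The job

Swing the lamp arm to the left until its shade no longer hangs over any part of the bench hook, then push the limewood blank square and flush against both fences of the hook's corner, under the hand rest. Then swing the lamp back so that its shade hangs over the middle of the blank, leaving the blank flush and the other things on the bench where they are.

Things in the scene. Friction and masses are not known exactly. Their poses are not given: they have to be found in the camera images.
- bench_hook: Fixed bench hook: plywood board 300 (x) x 260 (y) x 18 mm with two dark fences 28 mm high above the board: back fence along its far (+x) edge, inner face at x = +130 mm; left fence along its +y edge from x = -60 to 130 mm, inner face at y = +110 mm. Origin under the centre of the board, at table height; x points away from the robot at yaw 0.
- rest_bar (a point): Middle of the underside of the hand rest, a dark level bar fixed to the bench hook (axes as bench_hook), 168 mm above the table: 30 (x) x 200 (y) x 20 mm, held by one 30 x 20 mm post on the left fence, free at its -y end. Its middle is at x -10, y +30 mm of bench_hook, so it overhangs the near end of the blank once home.
- corner (a point): Inner corner where the two fences meet, at board-top height; axes as bench_hook.
- home (a point): Where the centre of the blank's underside belongs when it is flush in the corner; 65 mm in x and 47.5 mm in y from the corner.
- blank: Loose pale limewood block 130 (its x) x 95 (its y) x 42 mm, about 0.28 kg, with a low rosette (up to 9 mm) roughed out on top, lying on the board a few cm out of the corner and turned a little. Origin at the centre of its underside.
- blank_corner (a point): The blank's bottom corner at its own (+65, +47.5, 0) mm: the one that belongs in the fence corner.
- lamp: Fixed lamp foot (70 x 90 x 30 mm) and white post 22 mm thick, beyond the bench hook's left side. Origin under the post.
- lamp_hinge (a point): Top of the post, on the vertical hinge axis of the lamp arm, 300 mm above the table.
- lamp_arm (a joint): Swing of the level lamp arm about the post, rad, stops at -0.4 and 1.35. Near 0 the shade hangs over the blank's home; larger values swing it clockwise seen from above, to the left of the bench hook and towards the robot. Stiff: it stays where it is left.
- lamp_grip (a point): Middle of the black sleeve, 22 mm thick and 60 mm long, on the white 16 mm lamp arm, 190 mm from the hinge axis, 300 mm above the table. The point's x points from here towards the hinge.
- lamp_shade (a point): Centre of the lit mouth of the white cone shade at the end of the arm, 300 mm from the hinge axis; the mouth is 124 mm across and 230 mm above the table, the shade's top at 322 mm.
- bottle: Bystander: upright clear water bottle with blue cap, 64 mm across, 200 tall.
- wax_jar: Bystander: amber jar with steel lid, 72 mm across, 75 tall.
- mug: Bystander: blue mug, 80 mm across, 95 tall.
- stone: Bystander: green honing block 55 x 25 x 20 mm, lying on the board of the bench hook.
- gouge: Bystander: carving gouge lying flat, wooden handle 130 mm, blade 110 mm; origin at the ferrule, blade to its +x.
- mallet: Bystander: wooden mallet lying flat, head 70 x 110 x 70 mm, handle 170 mm to its -x.
- offcut: Bystander: limewood offcut 90 x 60 x 30 mm.
There are look-alikes about, which are no part of the job. Leave any turquoise look-alike of the blank alone.

How it is judged:
On the way, in this order (a step that is already met when the one before it is completed fails the run):
1. the lamp shade is swung clear: its centre at least 180 mm sideways from the blank's home (horizontal distance between lamp_shade and home above 0.18 m), for 0.2 s.
2. the blank lies flush in the fence corner (x of blank_corner in the frame of corner above -0.003 m and y of blank_corner in the frame of corner above -0.003 m and angle between the x axis of blank and the x axis of bench_hook, either way round below 0.025 rad and z of blank_corner in the frame of corner below 0.004 m and angle between blank's own z axis and vertical below 0.03 rad), for 0.2 s.
At the end, for the whole second after the job is handed in: The blank lies flat on the board, its corner within 3 mm of both fences and square to them within 0.025 rad, and the middle of the lamp shade hangs within 40 mm (measured level) of the blank's centre; blank and lamp are at rest (all of step 2 and horizontal distance between lamp_shade and blank below 0.04 m and linear speed of blank below 0.01 m/s and velocity of joint lamp_arm between -0.03 and 0.03 rad/s); the robot touches nothing.
It fails at once if a bystander (bottle, jar, mug, honing block, gouge, mallet, offcut) is moved more than 30 mm (distance of any of bottle, wax_jar, mug, stone, gouge, mallet, offcut from where it was at the start of the episode above 0.03 m).
It fails at once if the bottle, jar or mug is tipped over (angle between any of bottle, wax_jar, mug's own z axis and vertical above 0.4 rad).
It also fails if it takes over 72 s, if anything falls off the work surface, if the arm or the gripper's body presses on something with over 40 N, if the wrist force passes 120 N, or if a joint passes its speed limit or range.

## Working session

There is one attempt and no reset: what is moved stays moved. The work goes in short steps, Python scripts to look and compute and a tool call to move; the robot and the scene stay as the last step left them, time stands still between calls to the robot, and variables do not carry over. Pictures are saved under pics/ and viewed, at most 10 in all, crops included, and the job is handed in when it is done.

Besides the shell and the picture viewer there is one more tool, called after "Call:" by a JSON object that holds its "method" and its "body". servo_tool: Moves the arm, as the interface text tells. Its arguments: {"type":"object","properties":{"commands":{"type":"array"},"squeeze":{"type":"number"}},"required":["commands"]}

```bash
mkdir -p pics
cat > h.py <<'E'
import numpy as np, cv2
from rig import observe, imaging, ticket
def cam(n):
    d=imaging.get_image(n); return d['pixels'],np.array(d['intrinsics']),np.array(d['view']),d
def ray(K,V,u,v):
    c=np.linalg.inv(K)@np.array([u,v,1.]); c=np.array([c[0],-c[1],-c[2]])
    R=V[:3,:3]; return -R.T@V[:3,3], R.T@c
def onz(K,V,u,v,z):
    o,d=ray(K,V,u,v); return o+d*(z-o[2])/d[2]
def proj(K,V,p):
    c=V[:3,:3]@np.array(p)+V[:3,3]; q=K@np.array([c[0],-c[1],-c[2]]); return q[:2]/q[2]
E
python3 - <<'E'
from h import *
for n in ('side','top'):
    p,K,V,d=cam(n); cv2.imwrite(f'pics/{n}0.png',cv2.resize(p[:,:,::-1],(784,588))); np.save(f'{n}0.npy',p)
    print(n,[k for k in d],K.round(1).tolist(),(-V[:3,:3].T@V[:3,3]).round(3)); 
    print(V.round(3).tolist())
s=observe(); print(s['tcp_pos'],s['orientation'],s['time'])
E
```

```text
side ['pixels', 'intrinsics', 'view'] [[496.8, 0.0, 278.6], [0.0, 496.8, 214.3], [0.0, 0.0, 1.0]] [0.003 0.623 1.177]
[[-0.782, -0.623, 0.008, 0.381], [0.461, -0.569, 0.681, -0.45], [-0.42, 0.537, 0.732, -1.194], [0.0, 0.0, 0.0, 1.0]]
top ['pixels', 'intrinsics', 'view'] [[477.8, 0.0, 278.5], [0.0, 477.8, 205.5], [0.0, 0.0, 1.0]] [ 0.46  -0.075  1.431]
[[0.01, -1.0, -0.007, -0.069], [0.997, 0.01, 0.07, -0.559], [-0.07, -0.008, 0.997, -1.396], [0.0, 0.0, 0.0, 1.0]]
[ 0.2097934  -0.61464803  0.20444727] [-8.77215925e-04  9.86520831e-01  1.63633369e-01  1.38982865e-05] 0.1
```

View pics/side0.png

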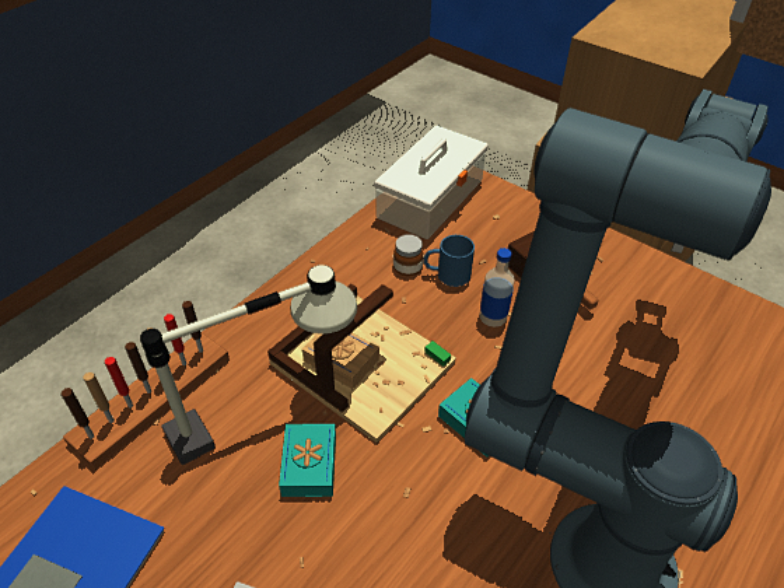

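View pics/top0.png

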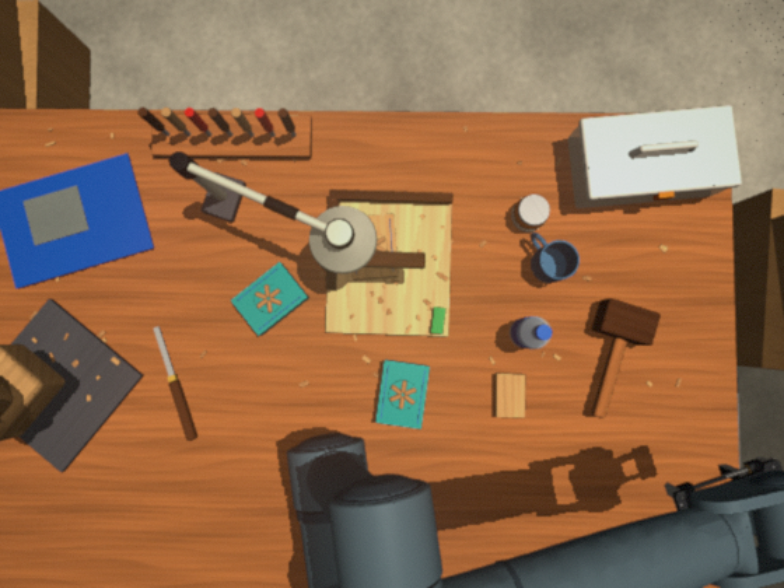

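The side view shows the shade and black sleeve (262,302), the hook, and the blank under the rest (345,355). The top view shows the hinge (180,162), the sleeve (280,207), and the shade cap (339,233). The board spans about (327..451, 203..335). The blank candidates are the pale/brown rosette block at (380,250) on the board, and turquoise blocks at (270,298) and (403,395). The block on the board fits, because it is limewood and lies in the hook. I'll confirm it in an enlarged crop.

Run:
```python
from h import *
t=np.load('top0.npy');s=np.load('side0.npy')
a=cv2.resize(t[130:245,220:330],None,fx=3.6,fy=3.6,interpolation=cv2.INTER_CUBIC)
b=cv2.resize(s[200:315,185:330],None,fx=2.75,fy=3.6,interpolation=cv2.INTER_CUBIC)
b=np.clip(b*1.3,0,255).astype(np.uint8)
cv2.imwrite('pics/crop0.png',np.hstack([a,b])[:,:,::-1]); print(a.shape,b.shape)
p,K,V,d=cam('top')
for n,u,v,z in [('nearL',327,334,.018),('nearR',450,336,.018),('farR',452,203,.046),('farRo',452,193,.046),('farLo',331,191,.046),('farLi',331,201,.046),('hinge',180,162,.32),('sleeve',280,207,.311),('cap',339,233,.322),('bar end',424,260,.188),('bottle',545,331,.2)]:
    print(n,onz(K,V,u/1.4,v/1.4,z).round(4))
```

```text
(414, 396, 3) (414, 399, 3)
nearL [0.4608 0.068  0.018 ]
nearR [ 0.4592 -0.1912  0.018 ]
farR [ 0.7369 -0.1921  0.046 ]
farRo [ 0.7581 -0.192   0.046 ]
farLo [0.7602 0.0617 0.046 ]
farLi [0.7389 0.0614 0.046 ]
hinge [0.7483 0.291  0.32  ]
sleeve [0.6746 0.1216 0.311 ]
cap [0.6294 0.02   0.322 ]
bar end [ 0.6004 -0.1282  0.188 ]
bottle [ 0.4702 -0.3503  0.2   ]
```

View pics/crop0.png

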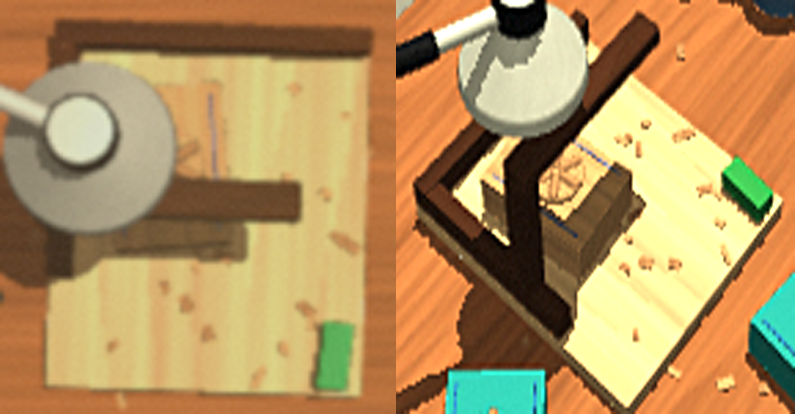

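The crop confirms it: the limewood block with the rosette lies on the hook's board, partly under the rest bar. The turquoise ones are off the hook. First I'll compute the move to the lamp sleeve.

```bash
cat >> h.py <<'E'
def psi():
    q=observe()['orientation']; return 2*np.arctan2(q[2],q[1])
def plan(p,ps=None):
    s=observe(); a=psi(); ps=a if ps is None else ps
    d=np.array(p)-s['tcp_pos']; c,n=np.cos(a),np.sin(a)
    tw=-(ps-a); tw=(tw+np.pi/2)%np.pi-np.pi/2
    return [round(1000*v) for v in (c*d[0]+n*d[1], n*d[0]-c*d[1], -d[2])]+[round(tw,3)]
def tri(a,b):
    # a,b: (K,V,u,v)
    (o1,d1),(o2,d2)=ray(*a),ray(*b); d1/=np.linalg.norm(d1); d2/=np.linalg.norm(d2)
    t=np.linalg.lstsq(np.c_[d1,-d2],o2-o1,rcond=None)[0]; p,q=o1+d1*t[0],o2+d2*t[1]
    return (p+q)/2,np.linalg.norm(p-q)
E
python3 - <<'E'
from h import *
_,K1,V1,_=cam('top');_,K2,V2,_=cam('side')
print(tri((K1,V1,280/1.4,207/1.4),(K2,V2,262/1.4,302/1.4)))
print(plan([.21,-.615,.40]),plan([.675,.122,.39],1.157))
print(observe()['tcp_pos'],psi())
E
```

```text
(array([0.67532985, 0.12250419, 0.30107787]), np.float64(0.002766158174289033))
[0, 0, -195, np.float64(0.0)] [678, -547, -185, np.float64(-0.828)]
[ 0.20982451 -0.6149135   0.20493137] 0.328770417907203
```

Call:
{"method": "servo_tool", "body": {"commands": [[40, 0, 0, -50, 0], [40, 0, 0, -100, 0], [40, 0, 0, -150, 0], [40, 0, 0, -185, 0], [40, 678, -547, -185, -0.828], [40, 678, -547, -185, -0.828], [40, 678, -547, -185, -0.828], [40, 678, -547, -185, -0.828], [40, 678, -547, -185, -0.828], [40, 678, -547, -185, -0.828], [40, 678, -547, -185, -0.828], [40, 678, -547, -185, -0.828], [40, 678, -547, -185, -0.828], [40, 678, -547, -185, -0.828], [40, 678, -547, -185, -0.828], [40, 678, -547, -185, -0.828], [40, 678, -547, -185, -0.828], [40, 678, -547, -185, -0.828], [40, 678, -547, -185, -0.828], [40, 678, -547, -185, -0.828]]}}

```text
time: 2.25
tcp_pos: [0.6377, 0.0633, 0.3904]
orientation: [0.0, 0.837, 0.547, 0.0]
force: [0.4, -1.6, -0.1]
width: 0.0396
finger_force: 0.0
```

Call:
{"method": "servo_tool", "body": {"commands": [[40, 50, 8, 0, 0], [40, 69, 10, 0, 0], [40, 69, 10, 0, 0], [40, 69, 10, 50, 0], [40, 69, 10, 90, 0], [40, 69, 10, 107, 0], [40, 69, 10, 107, 0]]}}

```text
time: 2.95
tcp_pos: [0.6722, 0.1194, 0.2804]
orientation: [-0.001, 0.838, 0.546, -0.002]
force: [0.2, 0.4, 0.1]
width: 0.04
finger_force: 0.0
```

Run:
```python
from h import *
H=np.array([.748,.291]); r=.19; a=psi(); s=observe(); p0=s['tcp_pos']
# arm dir from hinge at angle th ; psi = th+pi
for k in range(1,13):
    ps=1.157-k*.07; th=ps-np.pi
    print(k,plan([H[0]+r*np.cos(th),H[1]+r*np.sin(th),.283],ps))
print(p0,a)
```

```text
1 [-2, -13, -3, np.float64(0.069)]
2 [-1, -26, -3, np.float64(0.139)]
3 [2, -39, -3, np.float64(0.209)]
4 [5, -52, -3, np.float64(0.279)]
5 [9, -65, -3, np.float64(0.349)]
6 [14, -77, -3, np.float64(0.419)]
7 [20, -89, -3, np.float64(0.489)]
8 [26, -101, -3, np.float64(0.559)]
9 [34, -112, -3, np.float64(0.629)]
10 [42, -122, -3, np.float64(0.699)]
11 [51, -132, -3, np.float64(0.769)]
12 [61, -141, -3, np.float64(0.839)]
[0.67223863 0.11936643 0.28040939] 1.1556592587455752
```

Call:
{"method": "servo_tool", "body": {"commands": [[40, -2, -13, 0, 0.07], [40, -1, -26, 0, 0.14], [40, 2, -39, 0, 0.21], [40, 5, -52, 0, 0.28], [40, 9, -65, 0, 0.35], [40, 14, -77, 0, 0.42], [40, 20, -89, 0, 0.49], [40, 26, -101, 0, 0.56], [40, 34, -112, 0, 0.63], [40, 42, -122, 0, 0.7], [40, 51, -132, 0, 0.77], [40, 61, -141, 0, 0.84], [40, 61, -141, 0, 0.84], [40, 61, -141, 0, 0.84]]}}

```text
time: 4.35
tcp_pos: [0.5703, 0.2328, 0.2859]
orientation: [-0.0, 0.987, 0.158, 0.002]
force: [0.6, 0.2, -0.3]
width: 0.04
finger_force: 0.0
```

Call:
{"method": "servo_tool", "body": {"commands": [[40, 0, 0, -50, 0], [40, 0, 0, -100, 0], [40, 0, 0, -120, 0], [40, 0, 0, -120, 0]]}}

```text
time: 4.75
tcp_pos: [0.5711, 0.2325, 0.4094]
orientation: [-0.0, 0.987, 0.158, 0.005]
force: [-0.2, 0.2, -0.6]
width: 0.0399
finger_force: 0.0
```

Run:
```python
from h import *
t=cam('top')[0]; s=cam('side')[0]; np.save('top1.npy',t);np.save('side1.npy',s)
a=cv2.resize(t[90:250,160:345],(480,415),interpolation=cv2.INTER_CUBIC)
b=cv2.resize(s[195:315,185:330],(320,415),interpolation=cv2.INTER_CUBIC); b=np.clip(b*1.3,0,255).astype(np.uint8)
cv2.imwrite('pics/c1.png',np.hstack([a,b])[:,:,::-1])
print(observe()['tcp_pos'])
```

```text
[0.56947271 0.23243133 0.40309236]
```

View pics/c1.png

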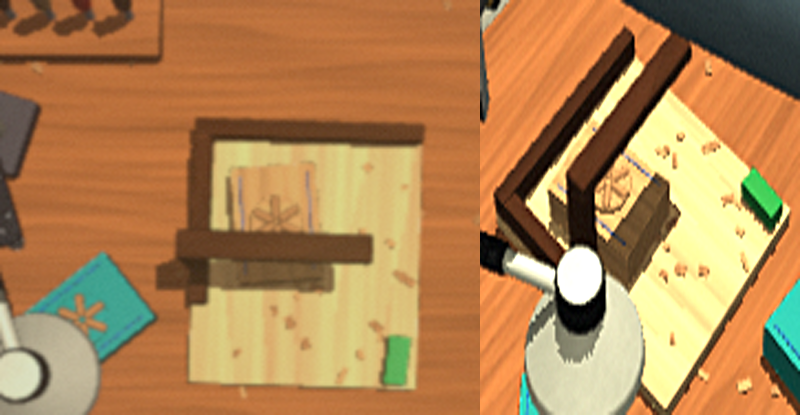

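The shade is now swung well to the left, clear of the hook. In the crop, the blank's far top corners are at about (231,167) and (314,162), with the rosette near (275,213) just beyond the bar.

Run:
```python
from h import *
_,K,V,_=cam('top')
f=lambda u,v,z:onz(K,V,160+u/2.5946,90+v/2.594,z).round(4)
for n,u,v,z in [('FL',231,167,.06),('FR',314,162,.06),('NR',322,286,.06),('ros',275,213,.066),('rosTop',272,195,.066),('rosL',250,217,.066),('rosR',298,212,.066),('fenceback top inner L',213,139,.046),('back inner R',424,139,.046),('fence left in',212,232,.046),('nearL',189,382,.018),('nearR',414,388,.018),('post/left bar',177,232,.188),('barR far',372,236,.188),('barR near',372,262,.188)]: print(n,f(u,v,z))
```

```text
FL [0.7047 0.0229 0.06  ]
FR [ 0.7112 -0.0698  0.06  ]
NR [ 0.5723 -0.08    0.06  ]
ros [ 0.6525 -0.0271  0.066 ]
rosTop [ 0.6727 -0.0235  0.066 ]
rosL [6.478e-01 6.000e-04 6.600e-02]
rosR [ 0.6539 -0.0526  0.066 ]
fenceback top inner L [0.7391 0.0448 0.046 ]
back inner R [ 0.7411 -0.1937  0.046 ]
fence left in [0.6332 0.0442 0.046 ]
nearL [0.4646 0.0702 0.018 ]
nearR [ 0.4604 -0.1857  0.018 ]
post/left bar [0.6151 0.0674 0.188 ]
barR far [ 0.6129 -0.1295  0.188 ]
barR near [ 0.5865 -0.1296  0.188 ]
```

Run:
```python
from h import *
print(plan([.670,-.026,.40],.07),observe()['tcp_pos'])
```

```text
[15, 277, 2, np.float64(0.247)] [0.56902473 0.23243223 0.40155524]
```

Call:
{"method": "servo_tool", "body": {"commands": [[66, 3, 50, 0, 0.1], [66, 6, 100, 0, 0.2], [66, 9, 150, 0, 0.247], [66, 12, 200, 0, 0.247], [66, 15, 250, 0, 0.247], [66, 15, 277, 0, 0.247], [66, 15, 277, 0, 0.247], [66, 15, 277, 50, 0.247], [66, 15, 277, 100, 0.247], [66, 15, 277, 150, 0.247], [66, 15, 277, 200, 0.247], [66, 15, 277, 250, 0.247], [66, 15, 277, 290, 0.247], [66, 15, 277, 320, 0.247], [66, 15, 277, 320, 0.247], [66, 15, 277, 320, 0.247]]}}

```text
time: 6.5
tcp_pos: [0.6691, -0.0246, 0.0829]
orientation: [-0.0, 0.999, 0.035, -0.001]
force: [0.1, -0.5, 0.8]
width: 0.0658
finger_force: 0.0
```

Run:
```python
from h import *
s=observe();print(s['tcp_pos'],psi(),s['force'],s['width'])
t=cam('top')[0]; s=cam('side')[0]
a=cv2.resize(t[120:220,220:320],(400,400),interpolation=cv2.INTER_CUBIC)
b=cv2.resize(s[175:295,185:305],(400,400),interpolation=cv2.INTER_CUBIC); b=np.clip(b*1.3,0,255).astype(np.uint8)
cv2.imwrite('pics/c2.png',np.hstack([a,b])[:,:,::-1])
print(plan([.670,-.026,.06],.07))
```

```text
[ 0.66906535 -0.02464087  0.08289796] 0.07067836108042928 [ 0.13527283 -0.50878895  0.77715316] 0.06580134313619783
[-1, 1, 26, np.float64(0.0)]
```

View pics/c2.png

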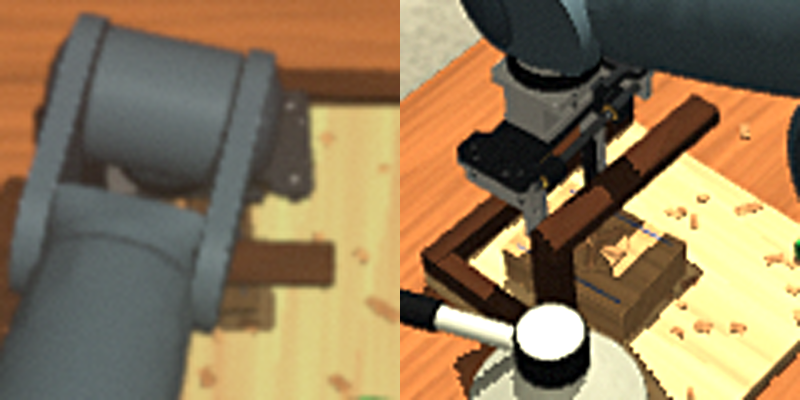

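The gripper straddles the rosette beyond the bar, with its fingers above the blank's top and its body clear of the bar. Next I press down gently and watch the force.

Call:
{"method": "servo_tool", "body": {"commands": [[66, 0, 1, 12, 0], [66, 0, 1, 20, 0], [66, 0, 1, 23, 0], [66, 0, 1, 25, 0], [66, 0, 1, 25, 0]]}}

```text
time: 7.1
tcp_pos: [0.6695, -0.0265, 0.0602]
orientation: [-0.0, 0.999, 0.035, -0.001]
force: [-7.9, 1.1, 11.4]
width: 0.0662
finger_force: 5.6
```

Call:
{"method": "servo_tool", "body": {"commands": [[66, 0, 0, 2, 0], [66, 3, 0, 2, 0.01], [66, 6, 0, 2, 0.02], [66, 9, 1, 2, 0.03], [66, 12, 1, 2, 0.04], [66, 12, 1, 2, 0.04]]}}

```text
time: 7.7
tcp_pos: [0.6797, -0.027, 0.0601]
orientation: [0.0, 1.0, 0.015, -0.004]
force: [-19.0, 0.4, 25.7]
width: 0.0656
finger_force: 12.5
```

Run:
```python
from h import *
s=observe();print(s['tcp_pos'],psi(),s['force'],s['width'])
s=cam('side')[0];b=cv2.resize(s[175:295,185:305],(560,560),interpolation=cv2.INTER_CUBIC); b=np.clip(b*1.3,0,255).astype(np.uint8)
cv2.imwrite('pics/c3.png',b[:,:,::-1])
```

```text
[ 0.67968349 -0.02696625  0.0601482 ] 0.030569175095378563 [-19.0488099    0.37397364  25.65538603] 0.06558851415742388
```

View pics/c3.png

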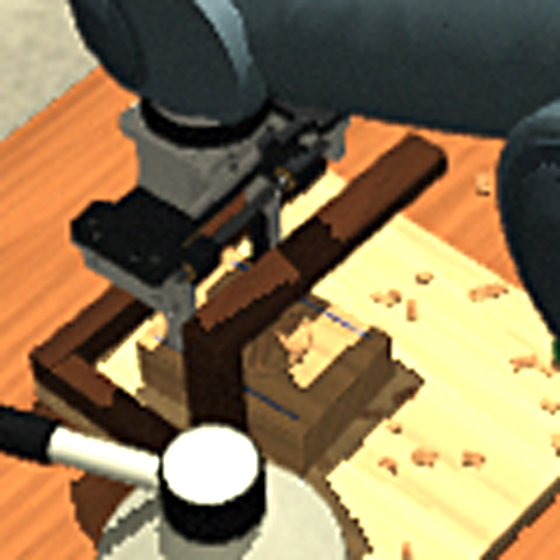

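Fingers are on the blank's top. The near-right top corner is at about (392,340) in this crop and was at (687,240) in the previous one. I'll check how far it moved.

Run:
```python
from h import *
_,K,V,_=cam('side')
print(onz(K,V,185+287/3.333,175+240/3.333,.06),onz(K,V,185+392/4.667,175+340/4.667,.06))
print(onz(K,V,185+222/3.333,175+343/3.333,.018),onz(K,V,185+300/4.667,175+478/4.667,.018))
```

```text
[ 0.58098249 -0.0817776   0.06      ] [ 0.58375073 -0.07549722  0.06      ]
[0.57434256 0.01449868 0.018     ] [0.58060656 0.01736778 0.018     ]
```

Call:
{"method": "servo_tool", "body": {"commands": [[66, 3, 0, 1, 0.01], [66, 6, 0, 1, 0.02], [66, 9, 0, 1, 0.03], [66, 12, 0, 1, 0.04], [66, 15, 0, 1, 0.04], [66, 18, 0, 1, 0.04], [66, 21, 0, 1, 0.04], [66, 24, 0, 1, 0.04], [66, 24, 0, 1, 0.04]]}}

```text
time: 8.7
tcp_pos: [0.7081, -0.0273, 0.0649]
orientation: [0.002, 1.0, -0.005, 0.001]
force: [-15.6, 0.9, 36.8]
width: 0.0659
finger_force: 15.5
```

```bash
cat > blk.py <<'E'
from h import *
s=observe();print(s['tcp_pos'],psi(),s['force'],s['width'])
p,K,V,_=cam('side'); s=p.copy();np.save('s.npy',s)
b=cv2.resize(s[175:295,185:305],(560,560),interpolation=cv2.INTER_CUBIC); b=np.clip(b*1.3,0,255).astype(np.uint8)
import sys; cv2.imwrite(sys.argv[1],b[:,:,::-1])
E
python3 blk.py pics/c4.png
```

```text
[ 0.70806015 -0.02732914  0.06486206] -0.010498519624958555 [-15.63213375   0.89728931  36.83868775] 0.06591436356739347
```

View pics/c4.png

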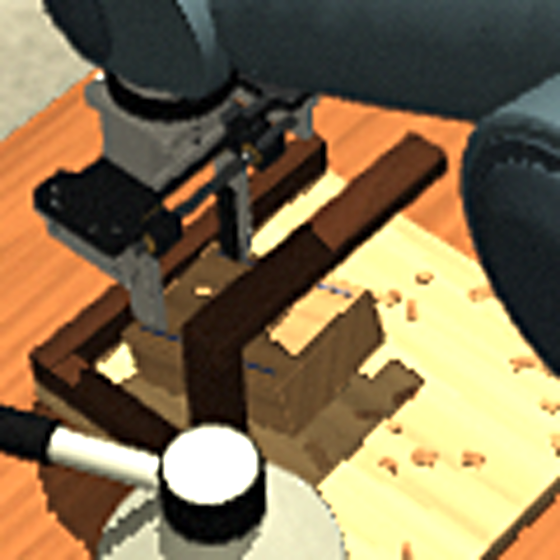

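Call:
{"method": "servo_tool", "body": {"commands": [[66, 0, 0, -10, 0], [66, 0, 0, -30, 0], [66, 0, 0, -60, 0], [66, 0, 0, -60, 0]]}}

```text
time: 9.15
tcp_pos: [0.7089, -0.0265, 0.1204]
orientation: [0.001, 1.0, -0.005, 0.004]
force: [0.3, -0.7, 0.5]
width: 0.0662
finger_force: 0.0
```

```bash
python3 blk.py pics/c5.png
```

```text
[ 0.70890968 -0.02654438  0.12036937] -0.010228623285461015 [ 0.34716731 -0.65228072  0.47883929] 0.06619429538123657
```

View pics/c5.png

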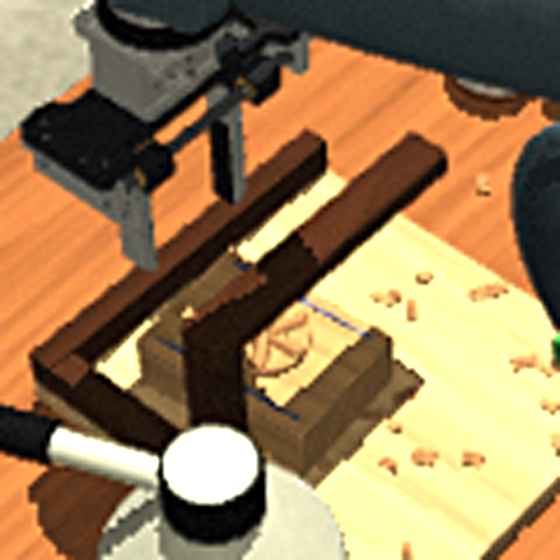

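The blank only tipped and slid back a little when I pressed it: its near corner is at (392,345), almost unmoved. A better hold is to pinch the rosette from both sides, which adds no downward load. I'll measure the blank from its two blue scribe lines.

```bash
cat > lines.py <<'E'
from h import *
def lines(p,K,V,x0=.54,x1=.76,y0=-.10,y1=.045,z=.0602):
    q=p.astype(int); m=(q[...,2]>q[...,0]*1.0+3)&(q[...,2]>q[...,1]+3)
    P=np.array([onz(K,V,u,v,z)[:2] for v,u in np.argwhere(m)])
    P=P[(P[:,0]>x0)&(P[:,0]<x1)&(P[:,1]>y0)&(P[:,1]<y1)]
    if len(P)<4: print('few',len(P));return
    mid=np.median([P[:,1].min(),P[:,1].max()])
    for n,Q in (('R',P[P[:,1]<mid]),('L',P[P[:,1]>=mid])):
        if len(Q)<3: continue
        k=np.polyfit(Q[:,0],Q[:,1],1); r=Q[:,1]-np.polyval(k,Q[:,0])
        print(n,len(Q),'x',Q[:,0].min().round(4),Q[:,0].max().round(4),'y@.65',np.polyval(k,.65).round(4),'slope',k[0].round(3),'rms',r.std().round(4))
if __name__=='__main__':
    _,K,V,_=cam('side'); p2,K2,V2,_=cam('top')
    for n,f in (('before','side1.npy'),('now','s.npy')): print(n); lines(np.load(f),K,V)
    print('top before'); lines(np.load('top1.npy'),K2,V2); print('top now'); lines(p2,K2,V2)
E
python3 lines.py
```

```text
before
R 13 x 0.5969 0.6982 y@.65 -0.0651 slope 0.076 rms 0.0009
L 9 x 0.5859 0.6885 y@.65 0.0115 slope 0.085 rms 0.0004
now
R 12 x 0.6038 0.7032 y@.65 -0.0654 slope 0.062 rms 0.0008
L 12 x 0.5926 0.6933 y@.65 0.0109 slope 0.071 rms 0.0008
top before
few 0
top now
R 3 x 0.6038 0.6854 y@.65 0.0164 slope -0.149 rms 0.001
```

Run:
```python
from h import *
print(plan([.657,-.0275,.09],.065))
```

```text
[-48, 2, 24, np.float64(-0.075)]
```

Call:
{"method": "servo_tool", "body": {"commands": [[66, -20, 2, 0, 0], [66, -40, 2, 0, 0], [66, -48, 2, 10, 0], [66, -48, 2, 20, 0], [66, -48, 2, 30, 0], [66, -48, 2, 30, 0], [66, -48, 2, 30, 0]]}}

```text
time: 10.0
tcp_pos: [0.6582, -0.0275, 0.0846]
orientation: [-0.0, 1.0, -0.005, -0.0]
force: [0.2, 1.6, -0.1]
width: 0.0662
finger_force: 0.0
```

Run:
```python
from h import *
print(observe()['tcp_pos'],observe()['force'],plan([.660,-.0275,.0615]))
```

```text
[ 0.65815239 -0.0274629   0.08463254] [ 0.18996207  1.63028349 -0.12497968] [2, 0, 23, np.float64(0.0)]
```

Call:
{"method": "servo_tool", "body": {"commands": [[66, 2, 0, 12, 0], [66, 2, 0, 20, 0], [66, 2, 0, 23, 0], [66, 2, 0, 23, 0], [56, 2, 0, 23, 0], [46, 2, 0, 23, 0], [36, 2, 0, 23, 0], [26, 2, 0, 23, 0], [16, 2, 0, 23, 0], [10, 2, 0, 23, 0], [10, 2, 0, 23, 0], [10, 2, 0, 23, 0]], "squeeze": 15}}

```text
time: 11.2
tcp_pos: [0.66, -0.0275, 0.0625]
orientation: [0.0, 1.0, -0.005, 0.0]
force: [-0.2, 0.2, -0.5]
width: 0.01
finger_force: 0.0
```

Call:
{"method": "servo_tool", "body": {"commands": [[0, 0, 0, 0, 0], [0, 0, 0, 0, 0], [0, 0, 0, 0, 0]]}}

```text
time: 11.5
tcp_pos: [0.66, -0.0275, 0.0625]
orientation: [-0.0, 1.0, -0.005, 0.0]
force: [0.5, 0.2, 0.0]
width: 0.0002
finger_force: 0.0
```

Run:
```python
from h import *
_,K,V,_=cam('side');_,K2,V2,_=cam('top')
# rectified views, blank frame, z=.064 ; side now & top before
def rect(p,K,V,c,yaw,z,n=390):
    # x up, y left ; +-70 mm
    g=[(65,-47.5),(65,47.5),(-65,47.5),(-65,-47.5)]
    R=np.array([[np.cos(yaw),-np.sin(yaw)],[np.sin(yaw),np.cos(yaw)]])
    src=np.float32([proj(K,V,[*(np.array(c)+R@(np.array(a)/1000)),z]) for a in g])
    dst=np.float32([(n/2-a[1]*3.8,n/2+60-a[0]*3.8) for a in g])
    return cv2.warpPerspective(p,cv2.getPerspectiveTransform(src,dst),(n,n+110),flags=cv2.INTER_CUBIC)
a=rect(np.load('top1.npy'),K2,V2,(.643,-.0275),.075,.063)
b=rect(np.load('s.npy'),K,V,(.649,-.027),.065,.063)
im=np.clip(np.hstack([a,b])*1.3,0,255).astype(np.uint8)
cv2.imwrite('pics/c6.png',im[:,:,::-1]); print(im.shape, observe()['tcp_pos'])
```

```text
(500, 780, 3) [ 0.65992731 -0.0275036   0.0624249 ]
```

View pics/c6.png

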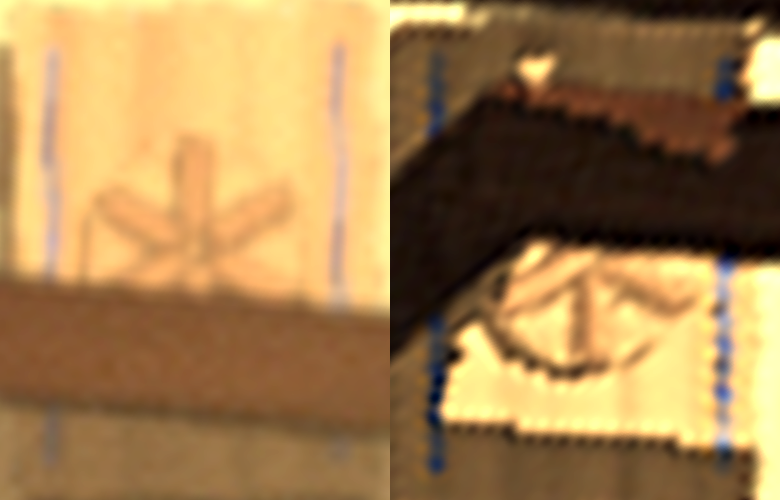

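The rectified crop shows the rosette as a petal star at (195,250) in the left panel, radius about 30 mm, with the far petal up to row 135. The shut fingers passed through at 2.5 mm above the flat, so the relief there is lower than that. I'll probe its height.

Call:
{"method": "servo_tool", "body": {"commands": [[0, 0, 0, 1, 0], [0, 0, 0, 2, 0], [0, 0, 0, 3, 0], [0, 0, 0, 3, 0]], "squeeze": 15}}

```text
time: 12.0
tcp_pos: [0.66, -0.0275, 0.0603]
orientation: [0.0, 1.0, -0.005, -0.0]
force: [-2.6, 0.5, 5.5]
width: 0.0003
finger_force: 2.5
```

The relief doesn't collide here, since contact came at the flat top. I'll test a pure +x drag from this central spot, without the twist that may have caused the earlier slip.

Call:
{"method": "servo_tool", "body": {"commands": [[0, 0, 0, 1, 0], [0, 0, 0, 2, 0], [0, 1, 0, 2, 0], [0, 2, 0, 2, 0], [0, 3, 0, 2, 0], [0, 4, 0, 2, 0], [0, 5, 0, 2, 0], [0, 6, 0, 2, 0], [0, 7, 0, 2, 0], [0, 8, 0, 2, 0]]}}

```text
time: 13.0
tcp_pos: [0.6651, -0.0277, 0.0602]
orientation: [0.0, 1.0, -0.005, -0.005]
force: [-17.9, 0.5, 21.6]
width: 0.0004
finger_force: 11.0
```

```bash
cat > now.py <<'E'
from lines import *
s=observe();print(s['tcp_pos'].round(4) if hasattr(s['tcp_pos'],'round') else s['tcp_pos'],round(psi(),4),np.round(s['force'],1),s['width'])
p,K,V,_=cam('side');np.save('s.npy',p);lines(p,K,V)
E
python3 now.py
```

```text
[ 0.6651 -0.0277  0.0602] -0.0093 [-17.9   0.5  21.6] 0.0004175034793634923
R 16 x 0.6015 0.741 y@.65 -0.0704 slope -0.1 rms 0.0062
L 12 x 0.597 0.7186 y@.65 0.0026 slope -0.173 rms 0.0116
```

Call:
{"method": "servo_tool", "body": {"commands": [[0, 1, 0, 0, 0], [0, 2, 0, 0, 0], [0, 3, 0, 0, 0], [0, 4, 0, 0, 0], [0, 5, 0, 0, 0], [0, 6, 0, 0, 0], [0, 7, 0, 0, 0], [0, 8, 0, 0, 0]]}}

```text
time: 13.85
tcp_pos: [0.6732, -0.0278, 0.0602]
orientation: [0.0, 1.0, -0.005, -0.004]
force: [-17.6, 1.1, 21.5]
width: 0.0006
finger_force: 10.7
```

```bash
python3 - <<'E'
s=open('lines.py').read()
s=s.replace("        k=np.polyfit(Q","        for _ in range(8):\n            r=Q[:,1]-Q[:,0]*.03; Q=Q[abs(r-np.median(r))<.006]\n        k=np.polyfit(Q",1)
open('lines.py','w').write(s)
E
python3 now.py; python3 lines.py | head -6
```

```text
[ 0.6732 -0.0278  0.0602] -0.0093 [-17.6   1.1  21.5] 0.0005570731036969882
R 6 x 0.6154 0.6482 y@.65 -0.0663 slope 0.069 rms 0.0005
L 9 x 0.6105 0.7099 y@.65 0.0097 slope 0.066 rms 0.0006
before
R 13 x 0.5969 0.6982 y@.65 -0.0651 slope 0.076 rms 0.0009
L 9 x 0.5859 0.6885 y@.65 0.0115 slope 0.085 rms 0.0004
now
R 6 x 0.6154 0.6482 y@.65 -0.0663 slope 0.069 rms 0.0005
L 9 x 0.6105 0.7099 y@.65 0.0097 slope 0.066 rms 0.0006
```

The pure drag works: the blank followed about 13 mm. I'll continue to the back fence.

Call:
{"method": "servo_tool", "body": {"commands": [[0, 1, 0, 0, 0], [0, 2, 0, 0, 0], [0, 3, 0, 0, 0], [0, 4, 0, 0, 0], [0, 5, 0, 0, 0], [0, 6, 0, 0, 0], [0, 7, 0, 0, 0], [0, 8, 0, 0, 0], [0, 9, 0, 0, 0], [0, 10, 0, 0, 0], [0, 11, 0, 0, 0], [0, 12, 0, 0, 0]]}}

```text
time: 15.2
tcp_pos: [0.6845, -0.028, 0.0601]
orientation: [0.0, 1.0, -0.005, -0.006]
force: [-20.5, -0.4, 24.2]
width: 0.0006
finger_force: 12.0
```

```bash
python3 now.py
```

```text
[ 0.6845 -0.028   0.0601] -0.0092 [-20.5  -0.4  24.2] 0.0005826072571966192
R 4 x 0.6271 0.6507 y@.65 -0.0682 slope -0.01 rms 0.0008
L 9 x 0.6196 0.7219 y@.65 0.0087 slope 0.067 rms 0.0005
```

Call:
{"method": "servo_tool", "body": {"commands": [[0, 1, 0, 0, 0], [0, 2, 0, 0, 0], [0, 3, 0, 0, 0], [0, 4, 0, 0, 0], [0, 4, 0, 0, 0]]}}

```text
time: 15.75
tcp_pos: [0.6899, -0.0282, 0.0602]
orientation: [0.0, 1.0, -0.005, -0.003]
force: [-14.3, 0.0, 18.4]
width: 0.0003
finger_force: 9.4
```

```bash
python3 now.py
```

```text
[ 0.6899 -0.0282  0.0602] -0.0095 [-14.3   0.   18.4] 0.00033809309562505787
R 6 x 0.6271 0.7583 y@.65 -0.068 slope 0.012 rms 0.0019
L 9 x 0.6196 0.7219 y@.65 0.0087 slope 0.067 rms 0.0005
```

Call:
{"method": "servo_tool", "body": {"commands": [[0, 0, 0, -20, 0], [0, 0, 0, -50, 0], [0, -15, 45, -50, 0], [0, -30, 92, -50, 0], [0, -30, 92, -50, 0], [0, -30, 92, -20, 0], [0, -30, 92, 10, 0], [0, -30, 92, 22, 0], [0, -30, 92, 22, 0]]}}

```text
time: 16.7
tcp_pos: [0.6594, -0.1185, 0.0329]
orientation: [-0.001, 1.0, -0.005, -0.002]
force: [-0.8, 0.3, 0.9]
width: 0.0009
finger_force: 0.0
```

```bash
python3 now.py
```

```text
[ 0.6594 -0.1185  0.0329] -0.0098 [-0.8  0.3  0.9] 0.0008659586645718403
R 10 x 0.6271 0.7278 y@.65 -0.0675 slope 0.07 rms 0.0008
L 8 x 0.6196 0.7219 y@.65 0.0086 slope 0.067 rms 0.0006
```

Call:
{"method": "servo_tool", "body": {"commands": [[0, 0, -15, 0, 0], [0, 0, -26, 0, 0], [0, 0, -30, 0, 0], [0, 0, -33, 0, 0], [0, 0, -36, 0, 0], [0, 0, -39, 0, 0], [0, 0, -42, 0, 0], [0, 0, -45, 0, 0], [0, 0, -48, 0, 0], [0, 0, -51, 0, 0], [0, 0, -53, 0, 0], [0, 0, -53, 0, 0]]}}

```text
time: 17.95
tcp_pos: [0.6624, -0.0679, 0.037]
orientation: [0.001, 1.0, -0.005, 0.001]
force: [-0.8, -4.7, 3.8]
width: 0.0003
finger_force: 2.6
```

```bash
python3 now.py
```

```text
[ 0.6624 -0.0679  0.037 ] -0.0105 [-0.8 -4.7  3.8] 0.0003181895100532062
R 3 x 0.7015 0.7592 y@.65 -0.0709 slope -0.07 rms 0.0011
L 11 x 0.6666 0.7231 y@.65 0.0312 slope -0.035 rms 0.0006
```

Call:
{"method": "servo_tool", "body": {"commands": [[0, 0, -2, 0, 0], [0, 0, -4, 0, 0], [0, 0, -6, 0, 0], [0, 0, -8, 0, 0], [0, 0, -8, 0, 0]]}}

```text
time: 18.5
tcp_pos: [0.6626, -0.0599, 0.0369]
orientation: [0.001, 1.0, -0.005, 0.001]
force: [-2.3, -5.4, 5.1]
width: 0.0005
finger_force: 2.6
```

```bash
python3 now.py
```

```text
[ 0.6626 -0.0599  0.0369] -0.0105 [-2.3 -5.4  5.1] 0.0005143906481719036
R 3 x 0.6982 0.7174 y@.65 -0.0797 slope 0.359 rms 0.0016
L 10 x 0.6546 0.7272 y@.65 0.0384 slope -0.027 rms 0.0004
```

Call:
{"method": "servo_tool", "body": {"commands": [[0, 0, -1, 0, 0], [0, 0, -2, 0, 0], [0, 0, -3, 0, 0], [0, 0, -4, 0, 0], [0, 0, -4, 0, 0]]}}

```text
time: 19.05
tcp_pos: [0.6627, -0.0589, 0.037]
orientation: [0.004, 1.0, -0.005, 0.001]
force: [-1.6, -13.7, 4.2]
width: 0.0004
finger_force: 7.0
```

```bash
python3 now.py
```

```text
[ 0.6627 -0.0589  0.037 ] -0.0103 [ -1.6 -13.7   4.2] 0.0004402157801427
R 3 x 0.6982 0.7058 y@.65 -0.0367 slope -0.488 rms 0.0007
L 12 x 0.6546 0.7224 y@.65 0.0395 slope -0.028 rms 0.0006
```

Call:
{"method": "servo_tool", "body": {"commands": [[0, 0, 8, 0, 0], [0, 18, 8, 0, 0], [0, 36, 8, 0, 0], [0, 36, 4, 0, 0], [0, 36, 1, 0, 0], [0, 36, -1, 0, 0], [0, 36, -2, 0, 0], [0, 36, -2, 0, 0]]}}

```text
time: 19.9
tcp_pos: [0.6995, -0.0596, 0.0368]
orientation: [0.006, 1.0, -0.005, 0.003]
force: [5.3, -20.4, -2.6]
width: 0.0002
finger_force: 10.1
```

```bash
python3 now.py
```

```text
[ 0.6995 -0.0596  0.0368] -0.0107 [  5.3 -20.4  -2.6] 0.0002132054827772702
R 9 x 0.6258 0.7209 y@.65 -0.0366 slope -0.013 rms 0.0005
L 13 x 0.6546 0.7295 y@.65 0.0395 slope -0.016 rms 0.0005
```

Call:
{"method": "servo_tool", "body": {"commands": [[0, 0, 8, 0, 0], [0, 0, 10, -25, 0], [0, 0, 10, -55, 0], [0, -20, -25, -55, 0], [0, -36, -56, -55, 0], [0, -36, -56, -50, 0], [0, -36, -56, -40, 0], [0, -36, -56, -32, 0], [0, -36, -56, -32, 0]]}}

```text
time: 20.85
tcp_pos: [0.661, 0.0028, 0.065]
orientation: [-0.0, 1.0, -0.006, -0.002]
force: [-0.5, -0.8, -0.8]
width: 0.0003
finger_force: 0.0
```

```bash
python3 now.py
```

```text
[0.661  0.0028 0.065 ] -0.0113 [-0.5 -0.8 -0.8] 0.0003112048407841022
R 7 x 0.6258 0.7433 y@.65 -0.0365 slope -0.016 rms 0.0008
L 11 x 0.6546 0.7295 y@.65 0.0393 slope -0.018 rms 0.0007
```

Now I press on top and drag +x into the back fence, with a slight +y bias to hold it against the left fence.

Call:
{"method": "servo_tool", "body": {"commands": [[0, 0, 0, 4, 0], [0, 0, 0, 6, 0], [0, 0, 0, 8, 0], [0, 2, 0, 8, 0], [0, 3, 0, 8, 0], [0, 4, 0, 8, 0], [0, 5, -1, 8, 0], [0, 6, -1, 8, 0], [0, 7, -1, 8, 0], [0, 8, -1, 8, 0], [0, 9, -1, 8, 0], [0, 10, -2, 8, 0]]}}

```text
time: 22.1
tcp_pos: [0.672, 0.0048, 0.0603]
orientation: [0.001, 1.0, -0.005, -0.001]
force: [-4.9, -2.2, 5.6]
width: 0.0009
finger_force: 2.7
```

```bash
python3 now.py
```

```text
[0.672  0.0048 0.0603] -0.01 [-4.9 -2.2  5.6] 0.0009107487147017474
R 1 x 0.7078 0.7078 y@.65 -0.0556 slope -0.041 rms 0.0
L 1 x 0.7045 0.7045 y@.65 0.0221 slope 0.016 rms 0.0lines.py:12: RankWarning: Polyfit may be poorly conditioned
  k=np.polyfit(Q[:,0],Q[:,1],1); r=Q[:,1]-np.polyval(k,Q[:,0])
lines.py:12: RankWarning: Polyfit may be poorly conditioned
  k=np.polyfit(Q[:,0],Q[:,1],1); r=Q[:,1]-np.polyval(k,Q[:,0])
```

Call:
{"method": "servo_tool", "body": {"commands": [[0, 0, 0, 2, 0], [0, 0, 0, 3, 0], [0, 1, 0, 3, 0], [0, 2, 0, 3, 0], [0, 3, 0, 3, 0], [0, 4, 0, 3, 0], [0, 5, 0, 3, 0], [0, 6, 0, 3, 0], [0, 6, 0, 3, 0]]}}

```text
time: 23.05
tcp_pos: [0.6728, 0.0049, 0.0601]
orientation: [0.0, 1.0, -0.004, -0.009]
force: [-31.3, -1.4, 34.3]
width: 0.0008
finger_force: 17.0
```

```bash
python3 now.py 2>/dev/null
```

```text
[0.6728 0.0049 0.0601] -0.0088 [-31.3  -1.4  34.3] 0.0008467230395515459
R 3 x 0.7081 0.7204 y@.65 -0.057 slope -0.072 rms 0.0018
L 11 x 0.6546 0.7295 y@.65 0.0392 slope -0.017 rms 0.0006
```

Call:
{"method": "servo_tool", "body": {"commands": [[0, 1, 0, 0, 0], [0, 2, 0, 0, 0], [0, 3, 0, 0, 0], [0, 3, 0, 0, 0]]}}

```text
time: 23.5
tcp_pos: [0.678, 0.0049, 0.0601]
orientation: [0.0, 1.0, -0.005, -0.006]
force: [-22.2, -1.9, 27.9]
width: 0.0006
finger_force: 14.0
```

Call:
{"method": "servo_tool", "body": {"commands": [[0, -3, 0, -5, 0], [0, -5, 0, -30, 0], [0, 5, 45, -30, 0], [0, 11, 82, -30, 0], [0, 11, 82, -30, 0], [0, 11, 82, 0, 0], [0, 11, 82, 22, 0], [0, 11, 82, 22, 0], [0, 11, 82, 22, 0]]}}

```text
time: 24.4
tcp_pos: [0.6913, -0.0762, 0.0342]
orientation: [-0.0, 1.0, -0.005, -0.0]
force: [0.0, -0.7, 0.6]
width: 0.0002
finger_force: 0.0
```

```bash
python3 now.py 2>/dev/null
```

```text
[ 0.6913 -0.0762  0.0342] -0.0098 [ 0.  -0.7  0.6] 0.00018212762398153742
R 8 x 0.6258 0.7137 y@.65 -0.0366 slope -0.018 rms 0.0004
L 10 x 0.6546 0.7295 y@.65 0.0394 slope -0.021 rms 0.0006
```

Call:
{"method": "servo_tool", "body": {"commands": [[0, 0, -10, 0, 0], [0, 0, -14, 0, 0], [0, 0, -17, 0, 0], [0, 0, -19, 0, 0], [0, 0, -21, 0, 0], [0, 0, -22, 0, 0], [0, 0, -22, 0, 0]]}}

```text
time: 25.15
tcp_pos: [0.6923, -0.0595, 0.0357]
orientation: [0.004, 1.0, -0.005, 0.001]
force: [-1.8, -14.6, 2.6]
width: 0.0007
finger_force: 7.0
```

Call:
{"method": "servo_tool", "body": {"commands": [[0, 0, 10, 0, 0], [0, 0, 50, 0, 0], [0, 0, 50, -50, 0], [0, 0, 50, -100, 0], [0, 0, 80, -150, 0], [0, 0, 130, -200, 0], [0, 0, 180, -250, 0], [0, 0, 230, -300, 0], [0, 0, 230, -350, 0], [0, 0, 230, -350, 0]]}}

```text
time: 26.15
tcp_pos: [0.6889, -0.2806, 0.3755]
orientation: [-0.001, 1.0, -0.005, -0.0]
force: [0.1, -0.5, 0.1]
width: 0.0005
finger_force: 0.0
```

```bash
python3 now.py 2>/dev/null
python3 - <<'E'
from lines import *
from scipy.ndimage import sobel
p,K,V,_=cam('top'); np.save('top2.npy',p)
# rectified top view, 1 px = 0.5 mm, on plane z=.046 and z=.060 ; x up, y left
def rect(p,K,V,z,x0,x1,y0,y1,s=.5e-3):
    xs=np.arange(x1,x0,-s); ys=np.arange(y1,y0,-s); X,Y=np.meshgrid(xs,ys,indexing='ij')
    R=V[:3,:3];P=np.stack([X,Y,np.full_like(X,z)],-1)@R.T+V[:3,3]
    u=K[0,0]*P[...,0]/-P[...,2]+K[0,2]; v=-K[1,1]*P[...,1]/-P[...,2]+K[1,2]
    return cv2.remap(p,u.astype(np.float32),v.astype(np.float32),cv2.INTER_CUBIC)
a=rect(p,K,V,.050,.55,.78,-.11,.10)
ps,K2,V2,_=cam('side'); b=rect(ps,K2,V2,.050,.55,.78,-.11,.10)
im=np.clip(np.hstack([a[:,:390],b[:,:390]])*1.25,0,255).astype(np.uint8); im=cv2.resize(im,(780,460))
cv2.imwrite('pics/c7.png',im[:,:,::-1]); print(a.shape)
E
```

```text
[ 0.6889 -0.2806  0.3755] -0.0104 [ 0.1 -0.5  0.1] 0.000534344641599004
R 8 x 0.6258 0.7259 y@.65 -0.0363 slope -0.025 rms 0.0005
L 10 x 0.6524 0.7224 y@.65 0.0386 slope -0.011 rms 0.0008
(460, 421, 3)
```

View pics/c7.png

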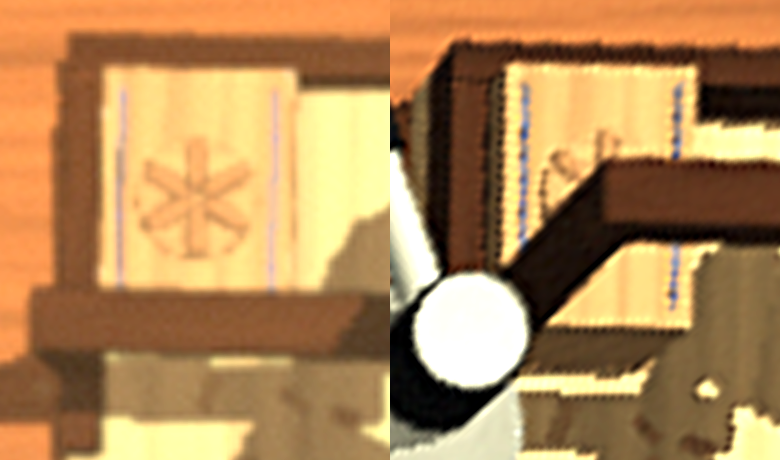

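Both views show the blank flush and square against both fences: blue lines at about (122,90–285) and (274,90–290), and the left fence edge at about (102,70–290), all parallel. The lamp comes back next.

Run:
```python
from h import *
_,K,V,_=cam('top')
c=onz(K,V,168.5,234.5,.322)
H=np.array([.748,.291]); d=H-c[:2]; print(c,np.linalg.norm(d),np.arctan2(d[1],d[0]))
a=np.arctan2(d[1],d[0]); g=H-.19*np.array([np.cos(a),np.sin(a)]); print(g)
print(plan([*g,.40],a),observe()['tcp_pos'],psi())
```

```text
[0.46854867 0.18848193 0.322     ] 0.2976625573303529 0.35161065549904885
[0.56962435 0.22556203]
[-125, -504, -24, np.float64(-0.362)] [ 0.68967653 -0.28017953  0.37573413] -0.010689494246657176
```

Call:
{"method": "servo_tool", "body": {"commands": [[40, -12, -50, -24, -0.1], [40, -25, -100, -24, -0.2], [40, -37, -150, -24, -0.3], [40, -50, -200, -24, -0.362], [40, -62, -250, -24, -0.362], [40, -74, -300, -24, -0.362], [40, -87, -350, -24, -0.362], [40, -99, -400, -24, -0.362], [40, -112, -450, -24, -0.362], [40, -125, -504, -24, -0.362], [40, -125, -504, -24, -0.362], [40, -125, -504, -24, -0.362], [40, -125, -504, 30, -0.362], [40, -125, -504, 75, -0.362], [40, -125, -504, 93, -0.362], [40, -125, -504, 93, -0.362]]}}

```text
time: 27.95
tcp_pos: [0.5667, 0.2244, 0.275]
orientation: [0.0, 0.985, 0.175, -0.005]
force: [-0.8, -0.1, -0.1]
width: 0.0402
finger_force: 0.0
```

Run:
```python
from h import *
s=observe();print(s['tcp_pos'],psi(),s['force'])
H=np.array([.748,.291])
for ps in np.linspace(.42,1.37,16):
    print(plan([H[0]-.19*np.cos(ps),H[1]-.19*np.sin(ps),.283],ps))
```

```text
[0.56665243 0.22435556 0.27504014] 0.35138228687139567 [-0.84541547 -0.10992788 -0.06120371]
[4, 13, -8, np.float64(-0.069)]
[5, 25, -8, np.float64(-0.132)]
[7, 37, -8, np.float64(-0.195)]
[10, 48, -8, np.float64(-0.259)]
[13, 60, -8, np.float64(-0.322)]
[17, 71, -8, np.float64(-0.385)]
[22, 82, -8, np.float64(-0.449)]
[28, 93, -8, np.float64(-0.512)]
[34, 103, -8, np.float64(-0.575)]
[41, 113, -8, np.float64(-0.639)]
[48, 123, -8, np.float64(-0.702)]
[56, 131, -8, np.float64(-0.765)]
[65, 140, -8, np.float64(-0.829)]
[74, 148, -8, np.float64(-0.892)]
[84, 155, -8, np.float64(-0.955)]
[94, 162, -8, np.float64(-1.019)]
```

Call:
{"method": "servo_tool", "body": {"commands": [[40, 4, 13, -5, -0.069], [40, 5, 25, -5, -0.132], [40, 7, 37, -5, -0.195], [40, 10, 48, -5, -0.259], [40, 13, 60, -5, -0.322], [40, 17, 71, -5, -0.385], [40, 22, 82, -5, -0.449], [40, 28, 93, -5, -0.512], [40, 34, 103, -5, -0.575], [40, 41, 113, -5, -0.639], [40, 48, 123, -5, -0.702], [40, 56, 131, -5, -0.765], [40, 65, 140, -5, -0.829], [40, 74, 148, -5, -0.892], [40, 84, 155, -5, -0.955], [40, 94, 162, -5, -1.019], [40, 94, 162, -5, -1.019], [40, 94, 162, -5, -1.019]]}}

```text
time: 29.75
tcp_pos: [0.7137, 0.1054, 0.287]
orientation: [0.0, 0.775, 0.632, 0.0]
force: [-0.2, 0.1, 0.4]
width: 0.0398
finger_force: 0.0
```

Call:
{"method": "servo_tool", "body": {"commands": [[40, 0, -5, 0, 0], [40, 0, -5, -50, 0], [40, 0, -5, -100, 0], [40, 0, -5, -130, 0], [40, 0, 45, -130, 0], [40, 0, 95, -130, 0], [40, 0, 145, -130, 0], [40, 0, 145, -130, 0]]}}

```text
time: 30.55
tcp_pos: [0.8592, 0.0752, 0.4074]
orientation: [-0.003, 0.775, 0.632, -0.003]
force: [-0.1, -0.0, -1.6]
width: 0.0396
finger_force: 0.0
```

```bash
python3 now.py 2>/dev/null
python3 - <<'E'
from h import *
p,K,V,_=cam('side'); p2,K2,V2,_=cam('top'); np.save('t.npy',p2)
# white cap: bright neutral blob near the predicted place
for q,k,v in ((p,K,V),(p2,K2,V2)):
    c=proj(k,v,[.672,0,.322]).astype(int); f=q.astype(int)
    m=((f.min(2)>185)&(f.max(2)-f.min(2)<40)).astype(np.uint8)
    n,l,st,ce=cv2.connectedComponentsWithStats(m)
    for i in range(1,n):
        if st[i,4]>60 and np.linalg.norm(ce[i]-c)<70: print(c,ce[i].round(1),st[i],onz(k,v,*ce[i],.322).round(3))
E
```

```text
[0.8592 0.0752 0.4074] 1.3683 [-0.1 -0.  -1.6] 0.03964627232683797
R 30 x 0.5404 0.6651 y@.65 -0.0709 slope 0.026 rms 0.0029
L 7 x 0.542 0.5951 y@.65 -0.0075 slope -0.09 rms 0.0013
[221 182] [216.9 180.9] [209 176  17  11 138] [0.686 0.003 0.322]
[250 148] [251.4 141.8] [245 134  14  16 159] [ 0.688 -0.001  0.322]
```

```bash
python3 -c "
from rig import ticket; print(ticket.hand_in())"
```

```text
the job is handed in; nothing more can be done
None
```

The job is handed in, with no verdict returned: by camera and contact forces, the blank is flush and square in the corner, the shade hangs about 13 mm from over its middle, and the robot is clear. I didn't re-measure the bystanders, but nothing was moved near them.

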